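# Load the test tray in order

### The arm

A 7-joint arm with a two-finger parallel gripper is mounted at the origin on the work surface. World frame = base frame: x ahead of the robot, y to its left, z up, the work surface at z = 0. Lengths are in m, angles in rad, forces in N, time in s.
With the tool pointing down it reaches from about 0.425 to 0.875 m from the base axis. Payload 4.7 kg.
Tool frame: the origin (TCP) lies midway between the tips of the shut fingers; the grasp point (between the pads) lies 19 mm behind it; z points along the fingers, y is the line along which they close (so a half turn about z gives the same grasp; the last joint's range is limited). The gripper opens to 85 mm and grips with 20 to 120 N. Pads are 22 mm wide; open, the fingers measure 114 mm over their backs; the gripper's body (76 mm by 85 mm) begins 54 mm behind the grasp point. The pads swing forward as they close: fully open they stand 13 mm farther back than shut.
Start: joints at [-1.238, 0.321, -0.07, 1.45, 0.023, 1.371, -0.057], TCP at [0.204, 0.617, 0.231] pointing down, gripper open.
Joint ranges: [-2.86, 2.86], [-0.3, 2.09], [-1.38, 1.24], [0.06, 2.45], [-1.56, 4.7], [0.09, 2.05], [-2.69, 2.69]. Speed limits (rad/s): [2.57, 2.57, 3.14, 3.14, 3.14, 3.14, 3.14].

### API

Orientations are given as a unit quaternion [w, x, y, z].
In Python, from plant import r gives the robot as it stands. Calls block until the motion is done:
- r.move_to(position, orientation): joint-space move of the TCP to a pose.
- r.move_linear(position, frame=None, v=0.15, force_limit=None): straight line of the TCP; frame=None keeps the orientation; v is the mean speed in m/s. With force_limit (N) it stops when the force on the tool has changed by that much, and returns True; else False.
- r.set_joints(angles): joint-space move.
- r.set_gripper(opening, grasp_force=None): finger opening in m; grasp_force is the grip in N (None keeps the last); returns when the fingers have stopped.
- r.hold(seconds).
- r.solve_ik(position, orientation): joint angles nearest the present ones, or None.
- r.grab_frame(name): name is "side" or "top" or "wrist"; returns (picture, depth): 384x512x3 uint8, red, green, blue; 384x512 float32, m along the optical axis (not along the pixel's ray), 0 where there is no reading.
- r.calibration(name): a dict with "camera_matrix" (3x3 intrinsics, pixels), "R" (3x3) and "t" (3): a world point X has camera coordinates R X + t; the wrist camera has in their place "tool_from_camera" (4x4, takes a point from camera to tool coordinates, whose origin is the TCP and whose axes are the flange's). Camera axes: x right, y down, z forward; pixel columns grow to the right and rows downward; lengths in m; the calibration is good to about 2 mm. A picture is of the moment at which its call begins: read the wrist's pose just before it. calibration takes no time and is no camera call.
A pose or a line that the arm cannot do raises r.IKError and nothing moves.
- r.sign_off(): hands the job in; it is judged then, once.
Trained networks look in the newest picture that a camera, given by its name, has taken for a name from the list of things; names that differ only in an ending like _2 or _b are one class to them, and where a whole thing is asked for, a point or a joint stands for the part that bears it (a point fixed in the world has none). Each returns a list of dicts, best first, with "confidence" (0 to 1); they miss things now and then, are a little off and sometimes report something else, mostly with a low value. They report only what shows in the picture. A call takes as long as a camera call. They do not tell look-alikes from the thing itself.
- r.find_in(label, camera): "at" ([column, row] in pixels, amid what is visible of it).
- r.cut_out(label, camera): "pixels" (384x512 bool, what is visible of it) and "at" ([column, row] in pixels, amid what is visible of it).
- r.landmark_of(label, camera): "at" ([column, row] in pixels: a listed point, or the origin of a listed thing).
Readings, each from a call of its own:
- r.current_time(): time.
- r.current_joint_pos(): joint angles.
- r.current_joint_velocities(): joint speeds.
- r.current_joint_efforts(): joint torques, N m.
- r.current_eef_pos(): TCP position.
- r.current_orientation(): TCP orientation.
- r.current_wrist_force(): force on the tool from outside, world axes, zero at the start.
- r.current_wrist_torque(): the same for the moment, N m.
- r.current_gripper_width(): finger opening in m.
- r.current_grip_force(): force on a finger pad.
Only numpy, scipy, OpenCV 4.12 (cv2) and the standard library are available. Lean on these libraries where they do the work, as an engineer would, in place of code of your own. Each camera call takes 0.05 s, during which the arm holds its last target. There are 200 camera calls.

### The job

Move the four modules from the grey infeed board into the pockets of the black test tray, keeping their order: the module that stands leftmost in the row (seen from the robot) goes into the pocket next to the yellow marker block, and the next ones to its right follow one by one away from the marker. Keep them upright, set each down gently and flat in its pocket rather than dropping it, and leave the screwdriver and the jar where they are.

Things in the scene. Friction and masses are not known exactly. Their poses are not given: they have to be found in the camera images.
- module_red: red electronic module: a box 40 mm (its x) x 34 mm (its y) x 32 mm high, moulded red case (straight sides) on a 5 mm dark circuit board, steel plate and two brass screws on top; 60 to 130 g. Origin: centre of its underside, z up. At the start it stands centred and square on the pad with red stripes; gripped across the 40 mm or the 34 mm sides.
- module_blue: blue electronic module: a box 40 mm (its x) x 34 mm (its y) x 32 mm high, moulded blue case (straight sides) on a 5 mm dark circuit board, five copper bars on top; 60 to 130 g. Origin: centre of its underside, z up. At the start it stands centred and square on the pad with blue stripes; gripped across the 40 mm or the 34 mm sides.
- module_white: white electronic module: a box 40 mm (its x) x 34 mm (its y) x 32 mm high, moulded white case (straight sides) on a 5 mm dark circuit board, five black slots on top; 60 to 130 g. Origin: centre of its underside, z up. At the start it stands centred and square on the pad with white stripes; gripped across the 40 mm or the 34 mm sides.
- module_green: green electronic module: a box 40 mm (its x) x 34 mm (its y) x 32 mm high, moulded green case (straight sides) on a 5 mm dark circuit board, three silver screw heads on top; 60 to 130 g. Origin: centre of its underside, z up. At the start it stands centred and square on the pad with green stripes; gripped across the 40 mm or the 34 mm sides.
- pad_red: fixed black foam pad 72 (x) x 56 (y) x 6 mm with a red stripe along its -x and +x ends; the red module starts on it. It lies on the grey infeed board (80 x 300 x 4 mm) in a row of four pads along y, 70 mm apart, in an order that varies. Origin: centre of its underside, 4 mm above the table (pad top at 10 mm); +y points to the robot's left within 10 degrees.
- pad_blue: fixed black foam pad 72 (x) x 56 (y) x 6 mm with a blue stripe along its -x and +x ends; the blue module starts on it. It lies on the grey infeed board (80 x 300 x 4 mm) in a row of four pads along y, 70 mm apart, in an order that varies. Origin: centre of its underside, 4 mm above the table (pad top at 10 mm); +y points to the robot's left within 10 degrees.
- pad_white: fixed black foam pad 72 (x) x 56 (y) x 6 mm with a white stripe along its -x and +x ends; the white module starts on it. It lies on the grey infeed board (80 x 300 x 4 mm) in a row of four pads along y, 70 mm apart, in an order that varies. Origin: centre of its underside, 4 mm above the table (pad top at 10 mm); +y points to the robot's left within 10 degrees.
- pad_green: fixed black foam pad 72 (x) x 56 (y) x 6 mm with a green stripe along its -x and +x ends; the green module starts on it. It lies on the grey infeed board (80 x 300 x 4 mm) in a row of four pads along y, 70 mm apart, in an order that varies. Origin: centre of its underside, 4 mm above the table (pad top at 10 mm); +y points to the robot's left within 10 degrees.
- tray: fixed black tray 80 (x) x 340 (y) mm; four pockets along y at -105, -35, 35, 105 mm (x = 0), each 56 (x) x 50 (y) mm, floor 4 mm and wall rim 12 mm above the table, walls between pockets 20 mm thick. Origin: centre of its underside, on the table; +y points to the robot's left within 10 degrees. Lies nearer to or farther from the robot than the infeed board.
- marker: yellow marker block, 50 mm (x) x 18 mm (y) x 14 mm, fixed on one end of the tray (left or right end, 152 mm from the tray's centre along its y; 47 mm from the centre of the nearest pocket); the other end carries a like block in grey. Origin: centre of its underside, 4 mm above the table.
- screwdriver: bystander: screwdriver about 160 mm long, lying loose on the robot's right. Origin near its middle.
- flux_jar: bystander: closed jar, 48 mm across, 70 mm high, standing loose on the robot's left. Origin: centre of its underside.
Not all that is in view belongs to the job. Leave any pink look-alike of the module_blue alone.

How it is judged:
By the outcome, as a careful person would: the job done as asked, in the order asked, and still so for the second after the job is handed in, with the robot touching nothing.
It also fails if it takes over 88 s, if anything falls off the work surface, if the arm or the gripper's body presses on something with over 40 N, if the wrist force passes 120 N, or if a joint passes its speed limit or range.

## Working session

There is one attempt and no reset: what is moved stays moved. The work goes in short steps, each a Python script; the robot and the scene stay as the last script left them, time stands still between calls to the robot, and variables do not carry over. Pictures are saved under pics/ and viewed, at most 14 in all, crops included, and the job is handed in when it is done.

```bash
mkdir -p pics; ls
python3 - <<'E'
from plant import r
import cv2
for n in ("top","side"):
    p,d=r.grab_frame(n); cv2.imwrite(f"pics/{n}0.png",p[:,:,::-1])
    for l in (["module_red","module_blue","module_white","module_green","marker","tray","flux_jar","screwdriver"] if n=="top" else []):
        print(l,[([round(float(x)) for x in k["at"]],round(k["confidence"],2)) for k in r.find_in(l,n)][:3])
    c=r.calibration(n); print(n,c)
print(r.current_time(),r.current_orientation())
E
```

```text
pics
module_red [([321, 209], 0.69)]
module_blue [([359, 201], 0.82), ([312, 211], 0.7), ([290, 214], 0.61)]
module_white [([233, 218], 0.51)]
module_green [([262, 217], 0.53)]
marker [([212, 146], 0.59)]
tray [([273, 149], 0.75), ([282, 216], 0.69)]
flux_jar [([101, 174], 0.94)]
screwdriver [([397, 216], 0.68)]
top {'camera_matrix': array([[382.65103943,   0.        , 250.32110494],
       [  0.        , 382.65103943, 192.87709008],
       [  0.        ,   0.        ,   1.        ]]), 'R': array([[ 0.00618013, -0.99967406,  0.02477067],
       [-0.99282565, -0.00909204, -0.11922484],
       [ 0.1194112 , -0.02385613, -0.99255824]]), 't': array([-0.00364279,  0.52351377,  0.88591242])}
side {'camera_matrix': array([[404.83290455,   0.        , 252.15959026],
       [  0.        , 404.83290455, 193.71178631],
       [  0.        ,   0.        ,   1.        ]]), 'R': array([[ 0.94503563, -0.32695899, -0.00233944],
       [-0.17203136, -0.49112593, -0.8539324 ],
       [ 0.27805191,  0.807399  , -0.5203787 ]]), 't': array([-0.46954215,  0.13804356,  1.10960791])}
0.5 [2.18717234e-05 1.58727570e-01 9.87322418e-01 5.82207775e-06]
```

Run:
```python
import cv2
a=cv2.imread("pics/top0.png")
cv2.imwrite("pics/top0c.png",cv2.resize(a[100:280,60:460],None,fx=2,fy=2,interpolation=cv2.INTER_CUBIC))
```

```text
(no output)
```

View pics/top0c.png

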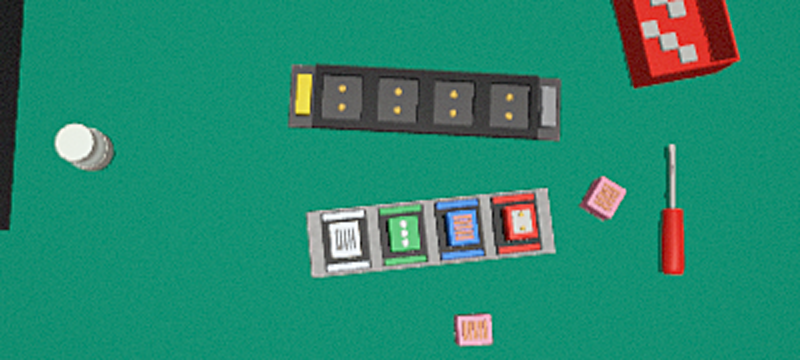

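View pics/side0.png

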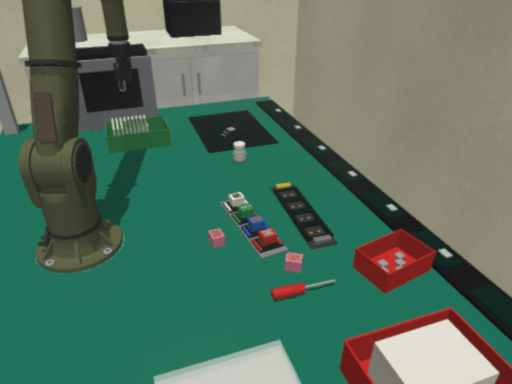

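White, green, blue and red stand left to right at px (232,220), (262,217), (290,214) and (320,211). The yellow marker is at the left end of the tray (212,146). Pink look-alikes are at (362,199) and (297,264), outside the row, so I won't touch them. The blue one is the module between green and red. White goes in the leftmost pocket, then green, blue and red.

```bash
cat > h.py <<'E'
from plant import r
import numpy as np, cv2
from scipy.spatial.transform import Rotation as Rn
def pose(cam):
    c=r.calibration(cam); K=c["camera_matrix"]
    if cam=="wrist":
        q=r.current_orientation(); Rt=Rn.from_quat([q[1],q[2],q[3],q[0]]).as_matrix()
        T=np.eye(4); T[:3,:3]=Rt; T[:3,3]=r.current_eef_pos(); T=T@c["tool_from_camera"]
        return K,T[:3,:3],T[:3,3]
    return K,c["R"].T,-c["R"].T@c["t"]
def toz(P,px,z):
    K,R,o=P; px=np.atleast_2d(px).astype(float)
    d=np.c_[px,np.ones(len(px))]@np.linalg.inv(K).T@R.T
    return (o+d*((z-o[2])/d[:,2])[:,None])
def quat(yaw,s=1):  # tool down, tool y along world x rotated by yaw
    a=s*np.pi/4*1+yaw/2
    return np.array([0,np.cos(a),np.sin(a),0])
E
python3 - <<'E'
from h import *
P=pose("top"); p,d=r.grab_frame("top")
C=toz(P,[[232,218],[262,217],[290,214],[320,210.]],.042); print(C.round(3))
print(toz(P,[[212,146],[335,152]],.018).round(3))
for m in r.cut_out("tray","top")[:2]:
    ct=max(cv2.findContours(m["pixels"].astype(np.uint8),0,1)[0],key=cv2.contourArea)
    b=cv2.boxPoints(cv2.minAreaRect(ct)); w=toz(P,b,.01); print(m["confidence"],w[:,:2].round(3).tolist(),w.mean(0).round(3))
for s in (1,-1):
    for x,y in((.51,0),(.68,0)): print(s,r.solve_ik([x,y,.3],quat(0,s)),r.solve_ik([x,y+.1,.02],quat(0,s)) is not None)
print(r.calibration("wrist"))
E
```

```text
[[ 0.462  0.043  0.042]
 [ 0.465 -0.027  0.042]
 [ 0.473 -0.093  0.042]
 [ 0.483 -0.165  0.042]]
[[ 0.641  0.095  0.018]
 [ 0.629 -0.209  0.018]]
0.66 [[0.596, 0.115], [0.681, 0.114], [0.672, -0.226], [0.586, -0.221]] [ 0.634 -0.054  0.01 ]
1 [-0.68965202 -0.02647343  0.63104301  1.70358923  0.01571522  1.45939379
 -0.06052319] True
1 [-0.49552773  0.41334448  0.65461707  1.27731225 -0.24727055  1.53069526
  0.12724658] True
-1 None True
-1 None True
{'camera_matrix': array([[302.54336905,   0.        , 256.82524063],
       [  0.        , 302.54336905, 188.99900779],
       [  0.        ,   0.        ,   1.        ]]), 'tool_from_camera': array([[-2.57538982e-04, -9.53547674e-01, -3.01242041e-01,
         7.73015863e-02],
       [ 9.99999898e-01, -3.57415548e-04,  2.76434886e-04,
        -2.06949864e-04],
       [-3.71262431e-04, -3.01241939e-01,  9.53547669e-01,
        -1.42610154e-01],
       [ 0.00000000e+00,  0.00000000e+00,  0.00000000e+00,
         1.00000000e+00]])}
```

Run:
```python
from h import *
r.move_to([.54,.0,.27],quat(0)); r.hold(.3)
P=pose("wrist"); p,d=r.grab_frame("wrist"); cv2.imwrite("pics/w0.png",p[:,:,::-1]); np.savez("w0.npz",d=d,K=P[0],R=P[1],o=P[2])
for l in ["module_red","module_blue","module_white","module_green"]:
    for m in r.cut_out(l,"wrist")[:2]:
        print(l,round(m["confidence"],2),np.round(m["at"]),toz(P,m["at"],.035).round(4), float(np.median(d[m["pixels"]])))
for l in ["marker","tray","pad_white","pad_green","pad_blue","pad_red"]:
    z=.004 if l[0]=="p" else 0 if l=="tray" else .004
    for m in r.landmark_of(l,"wrist")[:2]: print(l,round(m["confidence"],2),np.round(m["at"]),toz(P,m["at"],z).round(4))
print(r.current_time())
```

```text
module_red 0.83 [216. 267.] [[ 0.4821 -0.1586  0.035 ]] 0.42858943343162537
module_red 0.71 [200. 108.] [[0.4714 0.0604 0.035 ]] 0.392302006483078
module_blue 0.81 [125. 234.] [[ 0.3588 -0.1072  0.035 ]] 0.42204973101615906
module_blue 0.72 [240. 327.] [[ 0.5133 -0.2633  0.035 ]] 0.470635324716568
module_white 0.72 [209. 223.] [[ 0.4754 -0.0908  0.035 ]] 0.4075254499912262
module_white 0.62 [193. 124.] [[0.4619 0.0421 0.035 ]] 0.36452773213386536
module_green 0.61 [201. 176.] [[ 0.4671 -0.0246  0.035 ]] 0.3858867287635803
marker 0.68 [336.  77.] [[0.6401 0.0968 0.004 ]]
tray 0.68 [321. 193.] [[ 0.6314 -0.0584  0.    ]]
pad_white 0.62 [200. 123.] [[0.4641 0.0398 0.004 ]]
pad_green 0.89 [207. 177.] [[ 0.4699 -0.0337  0.004 ]]
pad_blue 0.78 [212. 220.] [[ 0.4737 -0.099   0.004 ]]
pad_red 0.72 [216. 261.] [[ 0.4773 -0.1668  0.004 ]]
3.95
```

View pics/w0.png

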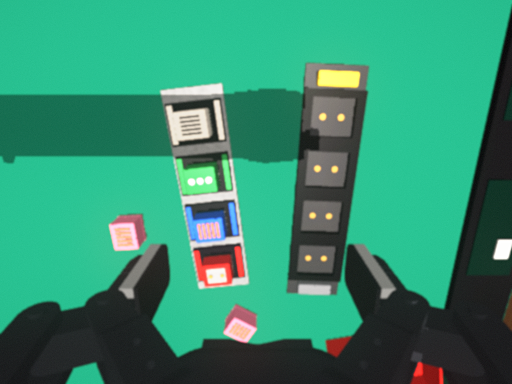

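Run:
```python
from h import *
z=np.load("w0.npz"); P=(z["K"],z["R"],z["o"]); im=cv2.imread("pics/w0.png")
hsv=cv2.cvtColor(im,cv2.COLOR_BGR2HSV).astype(int)
def fit(n,W,s):
    k=np.array(s); dv=np.polyfit(k,W[:,1],1),np.polyfit(k,W[:,0],1)
    print(n,"c",dv[1][1].round(4),dv[0][1].round(4),"pitch",np.hypot(dv[0][0],dv[1][0]).round(4),"yaw",np.arctan2(-dv[1][0],dv[0][0]).round(4))
k=[1.5,.5,-.5,-1.5]
fit("tops",toz(P,[[191,125],[200,181],[208,230],[216,273]],.041),k)
# gold dots
g=(hsv[...,0]>12)&(hsv[...,0]<32)&(hsv[...,1]>90)&(hsv[...,2]>150); g[:95]=0;g[280:]=0;g[:,:295]=0;g[:,365:]=0
n,l,st,ce=cv2.connectedComponentsWithStats(g.astype(np.uint8)); c=ce[1:][st[1:,4]>=5]; c=c[np.argsort(c[:,1])]; print(c.round(1).tolist())
if len(c)==8: fit("dots",toz(P,c.reshape(4,2,2).mean(1),.004),k)
# grey board & tray silhouettes: non-green inside ROI
bg=(hsv[...,0]>70)&(hsv[...,0]<100)&(hsv[...,1]>120)
for nm,x0,x1,zz in(("board",150,262,.004),("tray",275,380,.008)):
    m=np.zeros(bg.shape,np.uint8); m[50:300,x0:x1]=(~bg)[50:300,x0:x1]; m=cv2.morphologyEx(m,2,np.ones((5,5)))
    n,l,st,ce=cv2.connectedComponentsWithStats(m); i=1+st[1:,4].argmax()
    ys,xs=np.where(l==i); W=toz(P,np.c_[xs,ys],zz)[:,:2]; rc=cv2.minAreaRect((W*1000).astype(np.float32)); print(nm,rc)
```

```text
tops c 0.4709 -0.0627 pitch 0.0688 yaw 0.1056
[[322.4, 116.4], [340.5, 117.2], [317.0, 168.1], [334.1, 169.0], [312.2, 215.1], [328.6, 215.7], [307.8, 257.6], [323.3, 258.1]]
dots c 0.6336 -0.0569 pitch 0.07 yaw -0.0411
board ((470.9308166503906, -63.277130126953125), (82.73635864257812, 302.5376892089844), 6.280502796173096)
tray ((633.501708984375, -55.9942626953125), (337.53125, 81.43865966796875), 87.7367935180664)
```

```bash
cat >> h.py <<'E'
IC,IY=np.array([.471,-.063]),.106
TC,TY=np.array([.6336,-.0565]),-.0405
def along(c,yaw,s): return c+s*np.array([-np.sin(yaw),np.cos(yaw)])
def pick(i,h=.011):
    a=along(IC,IY,.105-.07*i); r.set_gripper(.07)
    r.move_to([*a,.12],quat(IY)); hit=r.move_linear([*a,.010+h],v=.12,force_limit=15)
    w=r.set_gripper(.0,50); print("pick",i,hit,np.round(r.current_eef_pos(),4),r.current_gripper_width(),r.current_grip_force(),r.current_time())
    r.move_linear([*a,.12],v=.2)
    print(" held",r.current_gripper_width(),np.round(r.current_wrist_force(),2))
def place(i,h=.011):
    b=along(TC,TY,.105-.07*i)
    r.move_to([*b,.10],quat(TY)); r.move_linear([*b,.004+h+.006],v=.12); r.hold(.15)
    hit=r.move_linear([*b,.0127],v=.02,force_limit=3)
    print("place",i,hit,np.round(r.current_eef_pos(),4),np.round(r.current_wrist_force(),2))
def release(i):
    b=along(TC,TY,.105-.07*i)
    r.set_gripper(.056); r.hold(.1); r.move_linear([*b,.12],v=.15); print("t",r.current_time())
E
python3 - <<'E'
from h import *
pick(0)
p,d=r.grab_frame("wrist"); cv2.imwrite("pics/w1.png",p[:,:,::-1])
E
```

```text
pick 0 False [0.4608 0.0416 0.0219] 0.03907471782835396 51.915019154548645 6.3417
 held 0.038828172130472245 [-0.04  0.7  -0.77]
```

View pics/w1.png

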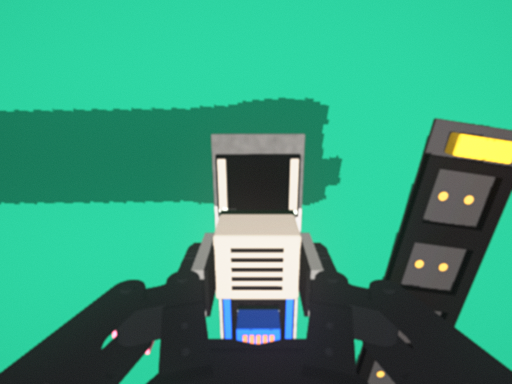

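The white module is held upright and square between the pads at (258,265). Its pad below is now empty.

Run:
```python
from h import *
place(0); release(0); 
r.move_to([*along(TC,TY,.105-.02),.2],quat(TY))
p,d=r.grab_frame("wrist"); cv2.imwrite("pics/w2.png",p[:,:,::-1])
print(r.current_time())
```

```text
place 0 True [0.6384 0.0485 0.016 ] [-1.29 -0.62  4.14]
t 10.35
10.825
```

View pics/w2.png

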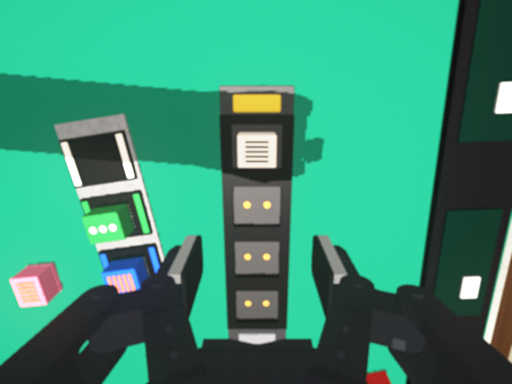

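White sits flat and centred in the marker pocket at (257,150), and contact came at the expected height. I'll carry on with the other three, stopping if a grasp or contact height looks wrong.

Run:
```python
from h import *
for i in (1,2,3):
    pick(i)
    if not .036<r.current_gripper_width()<.043: print("bad grip"); break
    place(i)
    if abs(r.current_eef_pos()[2]-.016)>.003: print("bad height"); break
    release(i)
else:
    r.move_to([*along(TC,TY,.04),.27],quat(TY)); r.hold(.2)
p,d=r.grab_frame("wrist"); cv2.imwrite("pics/w3.png",p[:,:,::-1])
p,d=r.grab_frame("side"); cv2.imwrite("pics/s3.png",cv2.resize(p[120:320,180:440,::-1],None,fx=3,fy=3,interpolation=2))
```

```text
pick 1 False [ 0.4683 -0.0281  0.0219] 0.038857971054075444 51.69664263725281 13.275
 held 0.03896449421607011 [-0.17  1.24 -1.17]
place 1 True [ 0.6355 -0.0215  0.0159] [-0.93  0.24  4.16]
t 17.2
pick 2 False [ 0.4756 -0.0977  0.0218] 0.03915235671391242 51.4959990978241 19.5833
 held 0.03894325492721036 [-0.52  0.19 -0.79]
place 2 True [ 0.6327 -0.0915  0.0159] [-1.    0.54  3.87]
t 23.475
pick 3 False [ 0.483  -0.1675  0.0219] 0.03911346638206399 51.73554718494415 25.8333
 held 0.039211085269101734 [-0.29  0.57 -1.38]
place 3 True [ 0.6298 -0.1615  0.016 ] [-1.44  0.42  4.71]
t 29.6833
```

View pics/w3.png

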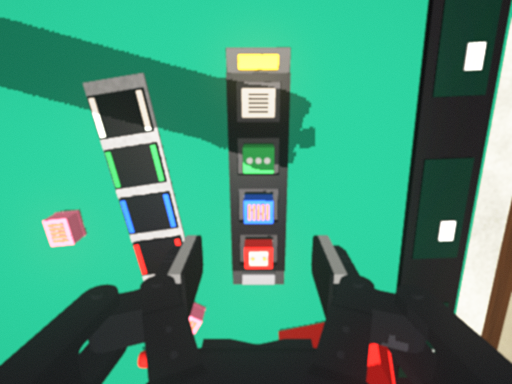

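View pics/s3.png

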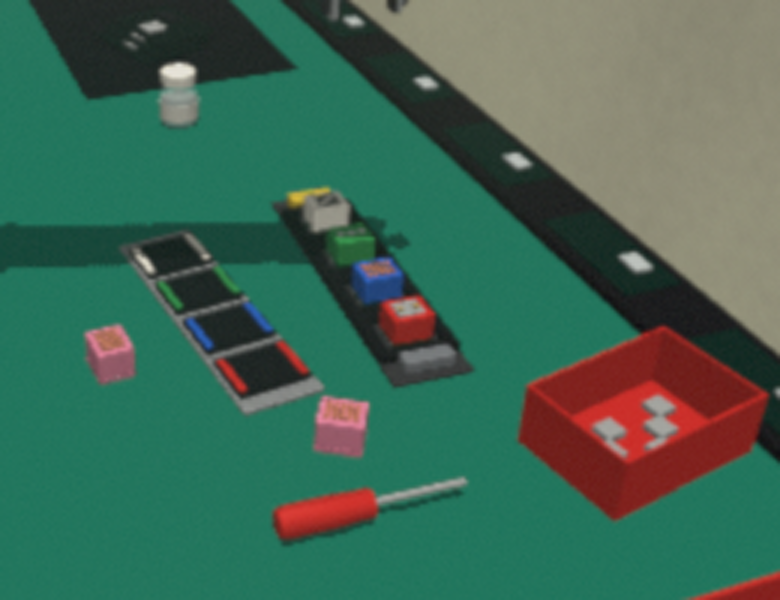

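All four modules are flat in their pockets: white (258,103), green (258,160), blue (258,210) and red (258,254), counting from the marker. The jar, the screwdriver and the pink blocks haven't moved, and the arm is clear.

```bash
python3 -c "
from plant import r
print(r.sign_off())"
```

```text
the job is handed in; nothing more can be done
None
```

All four modules are in the tray, upright and in order from the marker (white, green, blue, red), with the screwdriver and jar left where they were; the job was handed in after about 30 s of robot time, and no verdict was returned.

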